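# Switch off the moulding station and demould the cast block

## Robot

A 6-joint arm with a two-finger parallel gripper is mounted at the origin on the work surface. World frame = base frame: x ahead of the robot, y to its left, z up, the work surface at z = 0. Lengths are in m, angles in rad, forces in N, time in s.
With the tool pointing down it reaches from about 0.375 to 0.975 m from the base axis. Payload 3.8 kg.
Tool frame: the origin (TCP) lies midway between the tips of the shut fingers; the grasp point (between the pads) lies arm.hold_point_z behind it (arm.hold_point_z is the distance from the TCP to the grasp point, in m); z points along the fingers, y is the line along which they close (so a half turn about z gives the same grasp; the last joint's range is limited). The gripper opens to 88 mm and grips with 3 to 60 N. Pads are 18 mm wide; open, the fingers measure 123 mm over their backs; the gripper's body (75 mm by 187 mm) begins 45 mm behind the grasp point.
Start: joints at [-1.195, 0.264, 1.604, -0, 1.274, -0.037], TCP at [0.271, -0.618, 0.239] pointing down, gripper open.
Joint ranges: [-2.63, 2.63], [-0.94, 2.18], [0.31, 2.57], [-1.31, 4.45], [0, 2.66], [-2.55, 2.55]. Speed limits (rad/s): [2.57, 2.57, 3.14, 3.14, 3.14, 3.14].

## Interface

Orientations are given as [roll, pitch, yaw] about the fixed x, y, z axes, in that order (R = Rz(yaw) Ry(pitch) Rx(roll)).
In Python, from rig import arm, planner, sensors, grab_frame, get_calibration gives the robot as it stands. The module is installed in compiled form; this text tells all that it offers. Calls block until the motion is done:
- arm.move_ptp(position, orientation): joint-space move of the TCP to a pose.
- arm.movel(position, attitude=None, max_speed=0.15, f_stop=None): straight line of the TCP; attitude=None keeps the orientation; max_speed is the mean speed in m/s. With f_stop (N) it stops when the force on the tool has changed by that much, and returns True; else False.
- arm.move_joints(angles): joint-space move.
- arm.set_gripper(opening, force=None): finger opening in m; force is the grip in N (None keeps the last); returns when the fingers have stopped.
- arm.wait(seconds).
- planner.ik(position, orientation): joint angles nearest the present ones, or None.
- sensors.get_obs(): the state.
- grab_frame(name): name is "side" or "top"; returns the picture (384x512x3 uint8, red, green, blue); there is no depth.
- get_calibration(name): a dict with "camera_matrix" (3x3 intrinsics, pixels), "pose" (4x4, takes a point from camera to world coordinates). Camera axes: x right, y up, looking along -z (the intrinsics and any distortion apply to the point x, -y, -z); pixel columns grow to the right and rows downward; lengths in m; the calibration is good to about 2 mm. A picture is of the moment at which its call begins. get_calibration takes no time and is no camera call.
A pose or a line that the arm cannot do raises arm.IKError and nothing moves.
- arm.close_job(): hands the job in; it is judged then, once.
The state is a dict: "time": time; "joints": joint angles; "dq": joint speeds; "tau": joint torques, N m; "ee_pos": TCP position; "tcp_rot": TCP orientation; "force": force on the tool from outside, world axes, zero at the start; "moment": the same for the moment, N m; "grip_width": finger opening in m; "grip_force": force on a finger pad.
Only numpy, scipy, OpenCV 4.12 (cv2) and the standard library are available. Lean on these libraries where they do the work, as an engineer would, in place of code of your own. Each camera call takes 0.05 s, during which the arm holds its last target. There are 200 camera calls.

## Task

Switch off the moulding station by turning the rotary handle on its control box counter-clockwise (seen from above) all the way to its stop. Then lift the cast block out of the sloping mould and set it down gently in the shallow steel tray, lying flat on its slab with the rib up, beside the round mount that is already there, and let go of it. Leave all the other things where they are.

Things in the scene. Friction and masses are not known exactly. Their poses are not given: they have to be found in the camera images.
- handle (a joint): Angle of the rotary handle: 0 = off (counter-clockwise stop), 1.047 rad = on (clockwise stop). It grows when turned clockwise seen from above. Starts at or near on. It stays where it is left; about 0.12 N m turns it (no spring).
- handle_grip (a point): Point on the vertical turning axis of the black handle bar, at the bar's mid-height (96 mm above the table). The bar is 32 mm tall and 86 mm long: 18 mm thick from 38 mm behind the axis to 22 mm ahead, then a 10 mm thick pointer ending 48 mm ahead. Axes: y along the bar towards the pointer, x level across it, z up. The bar stands on a flat round skirt of 24 mm radius.
- control_box: Grey fixed box, 150 x 150 mm, top 68 mm above the table, with the handle on the middle of its top (on a 6 mm thick dark disc of 36 mm radius). Origin under its centre, z up. Two small black marks on top show where the pointer points when off (the box's +y) and on (60 degrees clockwise from there).
- mould_mouth (a point): Centre of the mould cavity's mouth, in the mould's top face, 100 mm above the table. Fixed aluminium block, 130 (x) x 150 (y) x 40 mm, its face sloping at 30 degrees. Axes: z = outward normal of the face, leaning 30 degrees from vertical roughly towards the robot; x = up the slope; y level. Cavity 66 (x) x 90 (y) mm, 24 mm deep, straight walls: 3 mm of play round the block.
- station: White base (210 x 160 x 16 mm, its centre 10 mm to +x of the origin) with dark struts that carry the mould; fixed to the table. Origin on the table under the mould_mouth point; +x is away from the robot side, under the high edge of the mould.
- block_center (a point): Centre of the white cast block, half-way up its 56 mm. A slab 60 (x) x 84 (y) x 24 mm with an upright rib in the middle of its top, 18 mm thick (x), 70 mm long (y), 32 mm tall. Slab underside 28 mm and slab top 4 mm below this point, rib top 28 mm above it; z points up the rib. It starts in the mould, axes parallel to mould_mouth's, slab flush with the mould's face, only the rib standing out.
- tray: Fixed shallow open stainless tray, 158 (x) x 228 (y) mm outside, 22 mm high, walls and floor 4 mm thick. Origin under its centre, z up. Free room for the block is around 45 to 60 mm towards the tray's -y from its centre.
- mount_center (a point): Centre of a round white mount (a disc of 50 mm diameter, 30 mm tall) standing in the tray near its +y end. To be left alone.
- spatula_grip (a point): Grip of a 190 mm flat scraper lying on the table between robot and station. To be left alone.
- beaker_rim (a point): Centre of the mouth of a glass beaker, 70 mm wide, 85 mm tall. To be left alone.
- reagent: Amber bottle, 66 mm wide, 150 mm tall; origin under its centre. To be left alone.
- bath_ring: Flat grey ring, 120 mm wide, 12 mm thick; origin under its centre. To be left alone.
- slide_box: Cardboard box 100 x 80 x 35 mm; origin under its centre. To be left alone.
- jar: Glass jar with white cap, 64 mm wide, 70 mm tall; origin under its centre. To be left alone.
- block: The same cast block, about 0.22 kg; origin at the centre of the slab's underside, axes as at block_center.
Things that resemble listed ones, but are neither listed nor needed, are in the scene too. What is shaped like the block but green or red is not meant.

How it is judged:
By the outcome, as a careful person would: the job done as asked, in the order asked, and still so for the second after the job is handed in, with the robot touching nothing.
It also fails if it takes over 58 s, if anything falls off the work surface, if the arm or the gripper's body presses on something with over 40 N, if the wrist force passes 120 N, or if a joint passes its speed limit or range.

## Working session

There is one attempt and no reset: what is moved stays moved. The work goes in short steps, each a Python script; the robot and the scene stay as the last script left them, time stands still between calls to the robot, and variables do not carry over. Pictures are saved under pics/ and viewed, at most 10 in all, crops included, and the job is handed in when it is done.

```bash
mkdir -p pics
python3 - <<'E'
from rig import arm, sensors, grab_frame, get_calibration
import cv2
for n in("side","top"):
    f=grab_frame(n); cv2.imwrite(f"pics/{n}0.png",cv2.resize(f[:,:,::-1],(800,600),interpolation=cv2.INTER_CUBIC)); cv2.imwrite(f"raw_{n}.png",f[:,:,::-1])
    c=get_calibration(n); print(n,c)
print(arm.hold_point_z, sensors.get_obs())
E
```

```text
side {'camera_matrix': array([[442.90304277,   0.        , 259.01490185],
       [  0.        , 442.90304277, 196.10929521],
       [  0.        ,   0.        ,   1.        ]]), 'pose': array([[-0.8710384 ,  0.36555433, -0.32811909,  0.08005661],
       [-0.49115253, -0.65877676,  0.56989681,  0.79418371],
       [-0.00782899,  0.65755853,  0.75336279,  1.1397747 ],
       [ 0.        ,  0.        ,  0.        ,  1.        ]])}
top {'camera_matrix': array([[422.31062195,   0.        , 258.84588717],
       [  0.        , 422.31062195, 189.69368469],
       [  0.        ,   0.        ,   1.        ]]), 'pose': array([[-2.58601917e-02,  9.92875291e-01, -1.16318125e-01,
         3.73634612e-01],
       [-9.99664381e-01, -2.55050823e-02,  4.54053474e-03,
         2.52252411e-02],
       [ 1.54148140e-03,  1.16396506e-01,  9.93201630e-01,
         1.57464662e+00],
       [ 0.00000000e+00,  0.00000000e+00,  0.00000000e+00,
         1.00000000e+00]])}
0.0187 {'time': 0.1, 'joints': array([-1.19487338e+00,  2.64675377e-01,  1.60521406e+00, -3.21782921e-05,
        1.27369569e+00, -3.69093239e-02]), 'dq': array([-0.00036733,  0.00074156, -0.00321564,  0.00122419, -0.00081509,
       -0.00124468]), 'tau': array([ 5.26443928e-04, -5.03621185e+01, -3.58071864e+01,  7.31160957e-02,
        2.33020767e-02, -4.64611901e-05]), 'ee_pos': array([ 0.27056473, -0.61771229,  0.23752677]), 'tcp_rot': array([-3.13960041e+00, -4.27950830e-05,  4.12841678e-01]), 'force': array([ 0.10565057,  0.32860976, -0.62544585]), 'moment': array([-0.03419102,  0.02740132, -0.03826958]), 'grip_force': 0.0, 'grip_width': 0.08818090046606186}
```

View pics/side0.png

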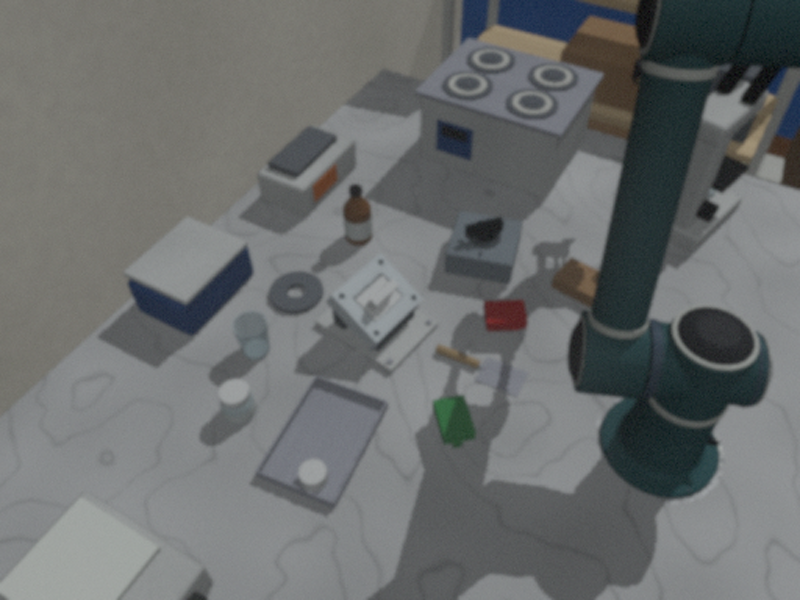

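View pics/top0.png

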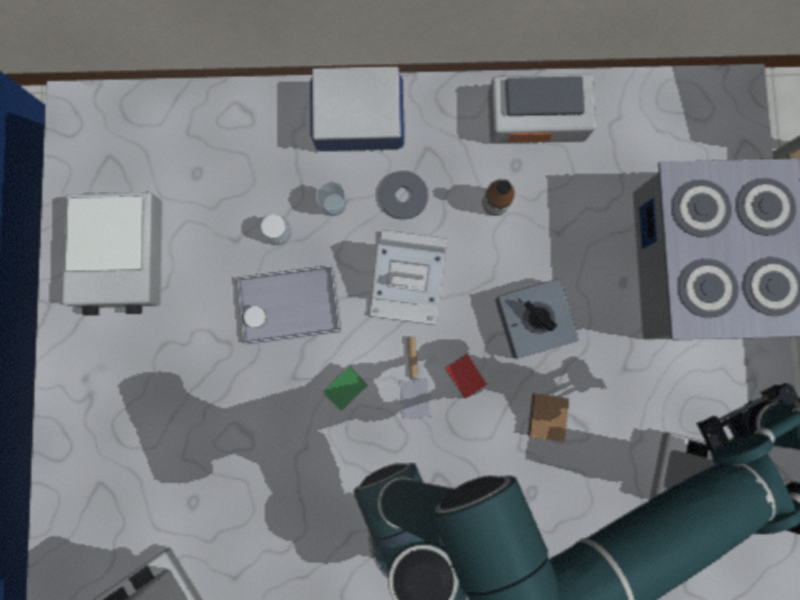

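The only white rib block is in the mould: top (408,275), side (375,295). The green one at top (345,388) and the red one at top (466,376) are decoys. The handle is on the grey box at top (540,316), with the pointer apparently towards the upper left or lower right, so I'll enlarge to check. The tray is at top (287,303), with the mount at (254,316).

```bash
cat > h.py <<'E'
import numpy as np, cv2
from rig import get_calibration
def ray(n,u,v):
    c=get_calibration(n);K=c["camera_matrix"];T=c["pose"]
    d=np.array([(u-K[0,2])/K[0,0],-(v-K[1,2])/K[1,1],-1]); return T[:3,3],T[:3,:3]@d
def onz(n,u,v,z):
    o,d=ray(n,u,v); return o+d*(z-o[2])/d[2]
def tri(pt,ps):
    A=[];b=[]
    for n,p in(("top",pt),("side",ps)):
        o,d=ray(n,*p); d=d/np.linalg.norm(d);M=np.eye(3)-np.outer(d,d);A.append(M);b.append(M@o)
    A=np.vstack(A);b=np.hstack(b); x,r,_,_=np.linalg.lstsq(A,b,rcond=None); return x,np.sqrt(r)
def proj(n,p):
    c=get_calibration(n);K=c["camera_matrix"];T=c["pose"]
    q=T[:3,:3].T@(np.asarray(p)-T[:3,3]); return np.array([K[0,2]+K[0,0]*q[0]/-q[2],K[1,2]-K[1,1]*q[1]/-q[2]])
E
python3 - <<'E'
import cv2,numpy as np
def crop(n,x,y,w=64,h=48):
    c=cv2.imread(f"raw_{n}.png")[y:y+h,x:x+w]; c=cv2.resize(c,(400,300),interpolation=cv2.INTER_CUBIC)
    c=cv2.convertScaleAbs(c,alpha=1.4)
    for i in range(0,w,10): cv2.putText(c,str(x+i),(int((i+.5)*400/w)-8,8),0,.3,(0,0,255)); cv2.line(c,(int((i+.5)*400/w),10),(int((i+.5)*400/w),15),(0,0,255))
    for i in range(0,h,10): cv2.putText(c,str(y+i),(0,int((i+.5)*300/h)+3),0,.3,(0,0,255))
    return c
cv2.imwrite("pics/comp1.png",np.vstack([np.hstack([crop("top",314,176),crop("top",228,146,80,64)]),np.hstack([crop("side",278,130),crop("side",202,160,80,64)])]))
E
```

```text
(no output)
```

View pics/comp1.png

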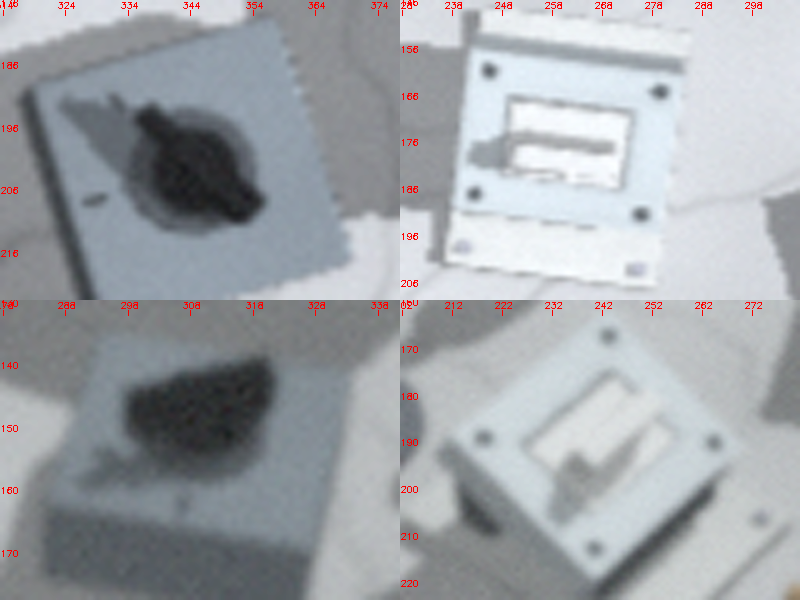

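The crops show the marks at top (328,207), about 9 o'clock (off), and (332,192), about 11 o'clock (on). The thin pointer end is at about (337,194), next to the on mark, which fits the description. The white block in the mould has its rib standing out of the cavity, and four dark face screws are visible in both views. Next I'll triangulate.

```bash
cat > meas.py <<'E'
from h import *
I={n:cv2.imread(f"raw_{n}.png") for n in("top","side")}
def dark(n,u,v,r=3):
    u,v=int(round(u)),int(round(v)); g=I[n].astype(float).mean(2)[v-r:v+r+1,u-r:u+r+1]
    w=np.clip(np.median(g)-8-g,0,None); y,x=np.mgrid[-r:r+1,-r:r+1]; return (u+(w*x).sum()/w.sum(),v+(w*y).sum()/w.sum())
tp=dict(HL=(246,160.9),HR=(280,165.6),LL=(242.8,187.4),LR=(276.2,191.6))
sd=dict(HL=(218.8,189.4),HR=(243.6,167.7),LR=(264.8,190.3),LL=(241,213.1))
P={}
for k in tp:
    a,b=dark("top",*tp[k]),dark("side",*sd[k]); P[k],r=tri(a,b); print(k,np.round(a,1),np.round(b,1),P[k].round(4),r.round(4))
c=sum(P.values())/4; up=(P["HL"]+P["HR"]-P["LL"]-P["LR"])/2; lf=(P["HL"]+P["LL"]-P["HR"]-P["LR"])/2
n=np.cross(up,lf);n/=np.linalg.norm(n)
print("mouth",c,"normal",n,"tilt",np.degrees(np.arccos(n[2])),"yaw up",np.degrees(np.arctan2(up[1],up[0])),"yaw left-90",np.degrees(np.arctan2(-lf[0],lf[1])),np.linalg.norm(up),np.linalg.norm(lf))
# handle
g=I["top"].mean(2); m=np.zeros(g.shape,np.uint8); m[188:222,325:365]=(g[188:222,325:365]<42)
_,l,st,ce=cv2.connectedComponentsWithStats(m); i=1+np.argmax(st[1:,4]); cn=cv2.findContours((l==i).astype(np.uint8),0,1)[0][0]
r=cv2.minAreaRect(cn); print("handle mask",ce[i],st[i],r); print(np.array([onz("top",*p,.11) for p in cv2.boxPoints(r)]).round(4))
# box top corners by mask
hsv=cv2.cvtColor(I["top"],cv2.COLOR_BGR2HSV); print("box hsv",hsv[215,345],hsv[195,360],"tray",hsv[190,180],"table",hsv[235,300],hsv[225,360])
for k,p in dict(TL=(318.5,190.7),TR=(357.2,178.4),BR=(370,216)).items(): print(k,onz("top",*p,.068).round(4))
print("marks",[onz("top",*dark("top",*p,2),.068).round(4) for p in((328.5,207.5),(332,192))])
# mount
m=np.zeros(g.shape,np.uint8); m[190:215,150:175]=g[190:215,150:175]>165
M=cv2.moments(m,True); print("mount",M["m00"],onz("top",M["m10"]/M["m00"],M["m01"]/M["m00"],.03).round(4))
E
python3 meas.py
python3 - <<'E'
import cv2,numpy as np
def crop(n,x,y,w,h):
    c=cv2.resize(cv2.imread(f"raw_{n}.png")[y:y+h,x:x+w],(w*8,h*8),interpolation=cv2.INTER_CUBIC); c=cv2.convertScaleAbs(c,alpha=1.5)
    for i in range(0,w,10): cv2.putText(c,str(x+i),(i*8-4,8),0,.3,(0,0,255)); cv2.line(c,(i*8+4,10),(i*8+4,15),(0,0,255))
    for i in range(0,h,10): cv2.putText(c,str(y+i),(0,i*8+7),0,.3,(0,0,255))
    return c
cv2.imwrite("pics/tray.png",crop("top",142,160,85,66))
E
```

```text
HL [245.4 160.6] [218.3 189.1] [0.6462 0.0627 0.1253] [0.0004]
HR [279.5 165.2] [243.3 167.2] [ 0.627  -0.0557  0.1259] [0.0005]
LL [242.4 186.9] [240.7 213. ] [0.5601 0.0766 0.075 ] [0.001]
LR [275.7 191.4] [264.4 190.1] [ 0.5415 -0.0419  0.0754] [0.0003]
mouth [0.59369087 0.01043791 0.10039573] normal [-0.49493205  0.08225884  0.86502934] tilt 30.113944708706086 yaw up -9.178427817293603 yaw left-90 -9.061160329292706 0.10047532587249856 0.1199093512026902
handle mask [344.81151832 202.96858639] [336 194  20  17 191] ((344.0000305175781, 202.50001525878906), (23.33452033996582, 12.020814895629883), 45.0)
[[ 0.5078 -0.2337  0.11  ]
 [ 0.5368 -0.2648  0.11  ]
 [ 0.4776 -0.3194  0.11  ]
 [ 0.4489 -0.2883  0.11  ]]
box hsv [103  34 121] [104  36 122] tray [115  22 150] table [  0 155  99] [103  11 158]
TL [ 0.5409 -0.1958  0.068 ]
TR [ 0.582  -0.3371  0.068 ]
BR [ 0.4454 -0.3756  0.068 ]
marks [array([ 0.4794, -0.2298,  0.068 ]), array([ 0.5323, -0.2457,  0.068 ])]
mount 129.0 [0.5172 0.372  0.03  ]
```

View pics/tray.png

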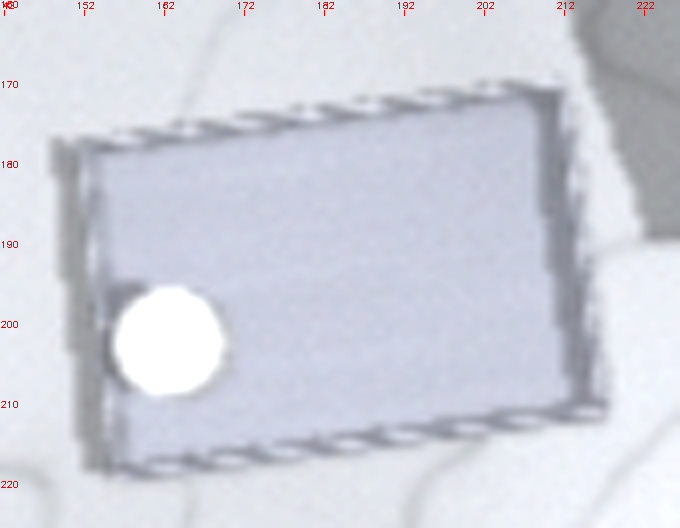

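Checks against the given values:
- **Mould:** mouth height is 100.4 mm (100 expected), tilt 30.1° and rays agree to 1 mm or better.
- **Box:** the marks are 60° apart at a common radius, the centre is about (0.494, -0.285) and the yaw about 16°.
- **Tray:** in the crop, the rim corners are at about (151.5,178), (212,170.5), (217,211.5) and (155.5,219), with the mount at (162.5,202).

Next is the handle.

```bash
cat >> h.py <<'E'
from scipy.spatial.transform import Rotation as Ro
HC=np.array([.494,-.285]); MC=np.array([.5937,.0104,.1004]); MY=np.radians(-9.12)
RM=(Ro.from_euler('z',MY)*Ro.from_euler('y',-np.pi/6)).as_matrix()   # mould axes
RT=np.column_stack([RM[:,1],RM[:,0],-RM[:,2]]); AM=Ro.from_matrix(RT).as_euler('xyz')
down=lambda deg:[np.pi,0,np.radians(deg)]
c4=np.array([onz("top",*p,.022) for p in((151.5,178),(212,170.5),(217,211.5),(155.5,219))])  # +x+y,+x-y,-x-y,-x+y
TC=c4.mean(0)[:2]; ty=(c4[0]+c4[3]-c4[1]-c4[2])/2; tx=(c4[0]+c4[1]-c4[2]-c4[3])/2
TY=np.degrees(np.arctan2(-ty[0],ty[1])); TX=np.degrees(np.arctan2(tx[1],tx[0]))
E
python3 - <<'E'
from h import *
from rig import arm,planner,sensors
print("tray",TC,TY,TX,np.linalg.norm(ty),np.linalg.norm(tx), "mould R z",RM[:,2])
n=RM[:,2]
for d in(.003,.1): print("mould ik",planner.ik(MC+n*d,AM))
ph=TC-.052*ty[:2]/np.linalg.norm(ty); print("place",ph,planner.ik([*ph,.03],down(90+TY)))
Z=.086
arm.move_ptp([*HC,.17],down(46)); arm.set_gripper(.06)
print(sensors.get_obs()["force"],sensors.get_obs()["time"])
print(arm.movel([*HC,Z],max_speed=.08,f_stop=8))
arm.set_gripper(0,20); o=sensors.get_obs(); print(o["grip_width"],o["grip_force"],o["ee_pos"],o["tcp_rot"],o["force"],o["moment"],o["time"])
E
```

```text
tray [0.5442133  0.29503202] 5.594921779332651 5.911257172134379 0.22651245848246948 0.1536186121228714 mould R z [-0.49367927  0.07925137  0.8660254 ]
mould ik [ 0.02991283 -0.01323701  2.2845988  -0.26560535  0.36615932  0.41298026]
mould ik [ 0.05403568 -0.23795288  2.29871119 -0.19553187  0.5758483   0.34996065]
place [0.54928302 0.24327975] [ 3.75477118e-01  3.33568324e-01  1.93602012e+00 -4.44089210e-16
  8.72004213e-01  2.77827312e-01]
[-0.1317082  -0.57139708 -0.54643538] 2.1917
False
0.01792199785371907 19.936977261677384 [ 0.49438893 -0.28537406  0.08607989] [ 3.14049578e+00 -1.40068717e-04  8.02646395e-01] [ 1.36191955 -1.46224125 -1.1282627 ] [-0.22625186 -0.19436603 -0.07431944] 4.1
```

The grip width is 17.9 mm against the 18 mm bar, and the side force is only about 2 N, so the grip is centred. Turning counter-clockwise.

Run:
```python
from h import *
from rig import arm,sensors,grab_frame
for a in(60,75,90,100,104,107,110):
    s=arm.movel([*HC,.086],down(a),max_speed=.05); o=sensors.get_obs()
    print(a,np.degrees(o["tcp_rot"][2]).round(1),o["force"].round(1),o["moment"].round(2),o["grip_width"].round(4),o["time"])
    if np.abs(o["moment"][2])>1.2: break
arm.set_gripper(.05); arm.movel([*HC,.19],max_speed=.15); 
o=sensors.get_obs();print(o["time"])
arm.move_ptp(MC+RM[:,2]*.09,AM); arm.set_gripper(.05)
for n in("top","side"): cv2.imwrite(f"raw_{n}1.png",grab_frame(n)[:,:,::-1])
a=cv2.imread("raw_top1.png")[168:232,314:378]; b=cv2.imread("raw_side1.png")[120:184,270:350]
cv2.imwrite("pics/hand1.png",cv2.convertScaleAbs(np.hstack([cv2.resize(a,(350,350),interpolation=2),cv2.resize(b,(438,350),interpolation=2)]),alpha=1.5))
print(sensors.get_obs()["time"])
```

```text
Traceback (most recent call last):
AttributeError: 'float' object has no attribute 'round'
```

Run:
```python
from h import *
from rig import arm,sensors,grab_frame
for a in(60,75,90,100,104,107,110):
    s=arm.movel([*HC,.086],down(a),max_speed=.05); o=sensors.get_obs()
    print(a,np.round(np.degrees(o["tcp_rot"][2]),1),np.round(o["force"],1),np.round(o["moment"],2),o["grip_width"],o["time"])
    if np.abs(o["moment"][2])>1.2: break
arm.set_gripper(.05); arm.movel([*HC,.19],max_speed=.15); 
o=sensors.get_obs();print(o["time"])
arm.move_ptp(MC+RM[:,2]*.09,AM); arm.set_gripper(.05)
for n in("top","side"): cv2.imwrite(f"raw_{n}1.png",grab_frame(n)[:,:,::-1])
a=cv2.imread("raw_top1.png")[168:232,314:378]; b=cv2.imread("raw_side1.png")[120:184,270:350]
cv2.imwrite("pics/hand1.png",cv2.convertScaleAbs(np.hstack([cv2.resize(a,(350,350),interpolation=2),cv2.resize(b,(438,350),interpolation=2)]),alpha=1.5))
print(sensors.get_obs()["time"])
```

```text
60 60.0 [ 0.5 -2.3 -0.9] [-0.31 -0.19  0.11] 0.01767976372611258 4.7417
75 74.8 [ 0.4 -0.4 -0.1] [-0.26  0.03  0.09] 0.01784634226335827 5.15
90 89.8 [-0.8 -1.8  1.6] [-0.25  0.27  0.12] 0.017587413467440506 5.5583
100 99.8 [-3.5 -1.3  3.1] [-0.33  0.57  0.15] 0.017726074979442067 5.8833
104 103.8 [-5.2 -1.7  4.4] [-0.31  0.69  0.12] 0.017815630455738644 6.1333
107 106.7 [-5.2 -2.1  4.6] [-0.36  0.66 -0.43] 0.017952423522281675 6.3833
110 109.7 [-4.9 -1.2  5. ] [-0.2   0.81 -0.6 ] 0.01892689243584799 6.6333
8.1
9.5917
```

View pics/hand1.png

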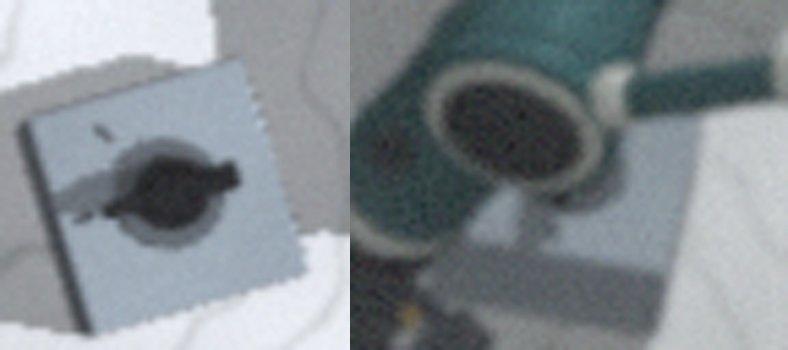

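The handle pointer (left end, crop (110,208)) now points at the off mark (crop (83,216)). The wrist moment flipped sign at about 106°, so the stop was reached. Now I'll grasp the rib and pull along the face normal.

Run:
```python
from h import *
from rig import arm,sensors,grab_frame
n=RM[:,2]
def st(t): o=sensors.get_obs(); print(t,np.round(o["ee_pos"],4),np.round(o["force"],1),np.round(o["moment"],2),round(o["grip_width"],4),round(o["grip_force"],1),round(o["time"],2)); return o
st("above")
print(arm.movel(MC+n*.004,max_speed=.06,f_stop=8)); o=st("at")
arm.set_gripper(0,30); st("grip")
p=np.array(sensors.get_obs()["ee_pos"])
print(arm.movel(p+n*.03,max_speed=.03,f_stop=25)); st("out30")
print(arm.movel(p+n*.09,max_speed=.06,f_stop=25)); st("out90")
for k in("top","side"): cv2.imwrite(f"raw_{k}2.png",grab_frame(k)[:,:,::-1])
a=cv2.imread("raw_top2.png")[130:226,140:300]; b=cv2.imread("raw_side2.png")[110:230,160:320]
cv2.imwrite("pics/lift.png",cv2.convertScaleAbs(np.hstack([cv2.resize(a,(400,300),interpolation=2),cv2.resize(b,(400,300),interpolation=2)]),alpha=1.4))
```

```text
above [0.5496 0.0168 0.1784] [-0.3  0.1  0.7] [ 0.07  0.22 -0.01] 0.0503 0.0 9.59
False
at [0.5919 0.0108 0.1044] [ 0.7  0.2 -0.1] [0.03 0.14 0.01] 0.0501 0.0 11.18
grip [0.5909 0.0107 0.1034] [-4.7  0.7  2.4] [0.07 0.64 0.03] 0.0177 30.0 11.76
False
out30 [0.576  0.013  0.1291] [ 0.2  0.2 -1.7] [0.03 0.31 0.  ] 0.0178 30.0 12.91
False
out90 [0.5463 0.0178 0.1808] [ 0.5 -1.  -1.8] [-0.03  0.28 -0.01] 0.018 30.0 14.06
```

View pics/lift.png

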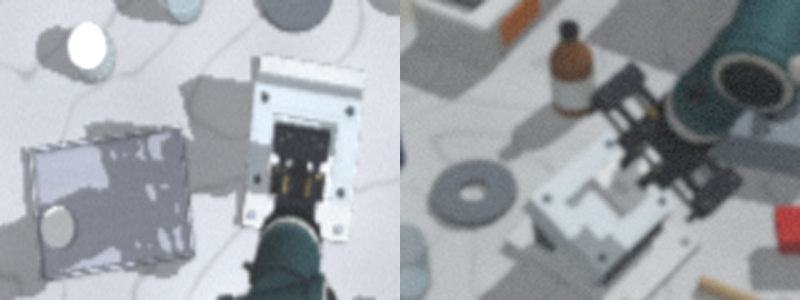

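The lift picture shows the cavity empty and the block in the fingers. The wrist reads about -2 N, which fits 0.22 kg. Moving over the tray and lowering with a force stop.

Run:
```python
from h import *
from rig import arm,sensors,grab_frame
def st(t): o=sensors.get_obs(); print(t,np.round(o["ee_pos"],4),np.round(o["tcp_rot"],3),np.round(o["force"],1),np.round(o["moment"],2),round(o["grip_width"],4),round(o["time"],2)); return o
p=np.array(sensors.get_obs()["ee_pos"]); ph=TC-.052*ty[:2]/np.linalg.norm(ty); A=down(90+5.75)
arm.movel([p[0],p[1],.25],max_speed=.12)
arm.move_ptp([*ph,.18],A); st("over")
arm.movel([*ph,.06],max_speed=.08); arm.wait(.3); st("low")
for k in("top","side"): cv2.imwrite(f"raw_{k}3.png",grab_frame(k)[:,:,::-1])
a=cv2.imread("raw_top3.png")[150:246,130:250]; b=cv2.imread("raw_side3.png")[220:340,150:270]
cv2.imwrite("pics/low.png",cv2.convertScaleAbs(np.hstack([cv2.resize(a,(500,400),interpolation=2),cv2.resize(b,(300,300),interpolation=2)[:400] if 0 else cv2.resize(b,(300,400),interpolation=2)]),alpha=1.4))
```

```text
over [0.549  0.2424 0.1793] [-3.141e+00  1.000e-03  1.671e+00] [-0.7 -0.3 -1.2] [ 0.01  0.   -0.03] 0.0178 15.82
low [0.5494 0.2433 0.0602] [ 3.141 -0.     1.671] [ 0.  -1.3 -1. ] [-0.04 -0.03  0.04] 0.0179 17.77
```

View pics/low.png

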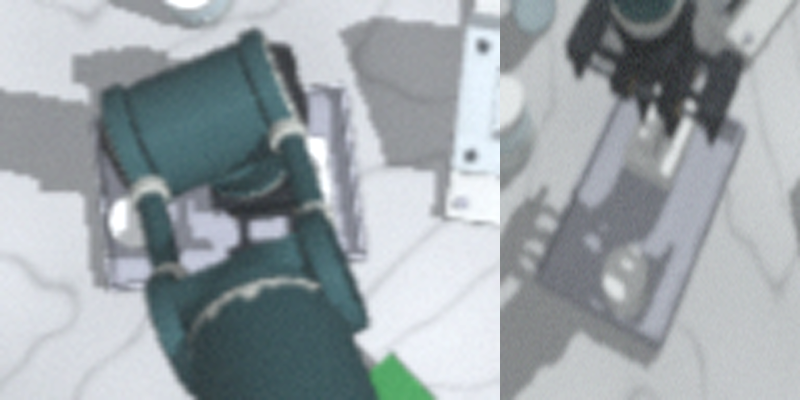

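In the side crop the block hangs above the free end of the tray at (665,160), clear of the mount at (628,275). Setting it down.

Run:
```python
from h import *
from rig import arm,sensors,grab_frame
def st(t): o=sensors.get_obs(); print(t,np.round(o["ee_pos"],4),np.round(o["force"],1),np.round(o["moment"],2),round(o["grip_width"],4),round(o["time"],2)); return o
ph=np.array(sensors.get_obs()["ee_pos"])[:2]
arm.movel([*ph,.040],max_speed=.04)
print(arm.movel([*ph,.026],max_speed=.012,f_stop=4)); o=st("down")
arm.set_gripper(.03,10); arm.set_gripper(.045); st("open")
z=o["ee_pos"][2]
arm.movel([*ph,z+.05],max_speed=.06); arm.movel([*ph,.25],max_speed=.15)
arm.move_ptp([.40,-.05,.30],down(90)); arm.wait(.3); st("clear")
for k in("top","side"): cv2.imwrite(f"raw_{k}4.png",grab_frame(k)[:,:,::-1])
a=cv2.imread("raw_top4.png"); b=cv2.imread("raw_side4.png")
cv2.imwrite("pics/end.png",np.hstack([cv2.resize(a[100:260,130:380],(500,320),interpolation=2),cv2.resize(b[220:340,150:262],(300,320),interpolation=2)]))
```

```text
True
down [0.5494 0.2433 0.0325] [-0.   0.   4.3] [ 0.01 -0.09  0.02] 0.0178 19.22
open [0.5481 0.2428 0.0313] [ 0.4 -1.1  0.3] [-0.04 -0.08 -0.05] 0.0446 20.02
clear [ 0.4003 -0.0495  0.2998] [-0.3 -0.2 -0. ] [-0.06 -0.07 -0.  ] 0.0448 23.85
```

View pics/end.png

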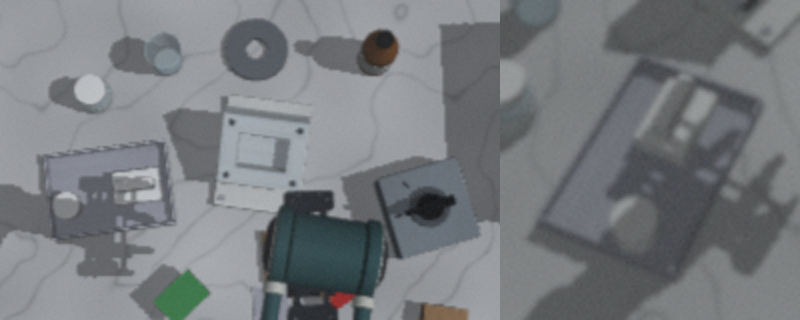

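In the top view the block lies flat in the tray, rib up, at (135,186), beside the mount at (66,205). The mould is empty at (262,152), and the handle points at the off mark at (398,215). Contact came at 32.5 mm where 32 mm was expected. Handing in.

```bash
python3 -c "
from rig import arm; print(arm.close_job())"
```

```text
the job is handed in; nothing more can be done
None
```

The handle is turned to its off stop, the cast block lies flat in the tray with its rib up beside the mount, and the job was handed in at about 24 s of the 58 s limit.

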